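# Start up the laser marker from its console

### The job

Start the laser marker from its console, only pressing with the fingertips and gripping nothing: first press the raised far half of the wide rocker (fume extractor) until it is fully tipped over, next do the same with the narrow rocker (laser), then press the square start key fully home and let it come back up. Keep to that order, leave both rockers on, do not press the round mushroom stop button, and do not pick up or shift the brass parts, the bin or the jig block standing around. Finish with the hand clear of everything.

Things in the scene. Friction and masses are not known exactly. Their poses are not given: they have to be found in the camera images.
- console: grey metal operator console fixed to the bench, 240 (x) x 200 (y) x 50 mm high; origin at the centre of its underside; its -x edge faces roughly towards the robot (turned up to 0.5 rad either way)
- fan_module: 86 x 86 x 6 mm aluminium plate on the console top, in one of four places (2 x 2 grid, 92 mm apart) that change from run to run; origin at the centre of its underside, axes parallel to the console's. Carries the wide grey rocker of the fume extractor: 72 mm long along x, 56 mm wide along y, 12 mm thick, a thin raised line near the end to press (module's +x end, away from the robot)
- laser_module: 86 x 86 x 6 mm aluminium plate on the console top, in one of four places (2 x 2 grid, 92 mm apart) that change from run to run; origin at the centre of its underside, axes parallel to the console's. Carries the narrow grey rocker of the laser: 72 mm long along x, only 18 mm wide along y, 12 mm thick, a short thin raised line near the end to press (module's +x end, away from the robot)
- start_module: 86 x 86 x 6 mm aluminium plate on the console top, in one of four places (2 x 2 grid, 92 mm apart) that change from run to run; origin at the centre of its underside, axes parallel to the console's. Carries the flat square grey start key, 32 x 32 mm, at its centre
- stop_module: 86 x 86 x 6 mm aluminium plate on the console top, in one of four places (2 x 2 grid, 92 mm apart) that change from run to run; origin at the centre of its underside, axes parallel to the console's. Carries the round mushroom-headed grey stop button, 44 mm across, at its centre
- fan_rocker (a joint): wide rocker angle, rad: 0 = off (the half towards the module's +x is up), 0.4 = on (that half fully down, the other up); starts at 0 to 0.05. It turns about the module's y axis, 22 mm above the module's origin; friction of 0.06 N m (about 2 to 5 N at the fingertip), no spring: it stays where it is left.
- laser_rocker (a joint): narrow rocker angle, rad: 0 = off (the half towards the module's +x is up), 0.4 = on (that half fully down, the other up); starts at 0 to 0.05. It turns about the module's y axis, 22 mm above the module's origin; friction of 0.06 N m (about 2 to 5 N at the fingertip), no spring: it stays where it is left.
- fan_rocker_pad (a point): point in the middle of the half to press, on the upper face of the 56 mm wide rocker, 28 mm from its hinge axis towards the module's +x; it moves with the rocker: 33 mm above the module's underside when off, 22 mm when on
- laser_rocker_pad (a point): point in the middle of the half to press, on the upper face of the 18 mm wide rocker, 28 mm from its hinge axis towards the module's +x; it moves with the rocker: 33 mm above the module's underside when off, 22 mm when on
- start_key (a joint): how far the square start key is pressed, m: 0 up, 0.008 fully down; spring return, 1.5 N to start it and 5 N fully down
- start_key_top (a point): centre of the square start key's top face, 26 mm above its module's underside when up; moves with the key
- stop_button (a joint): how far the mushroom stop button is pressed, m: 0 up, 0.006 fully down, spring return; not to be pressed
- stop_button_top (a point): top centre of the mushroom stop button, 33 mm above its module's underside
- brass_ledge: loose turned brass cap, 28 mm across, 24 mm high, standing on the front (-x) ledge of the console top; origin at the centre of its underside; bystander
- brass_side: loose turned brass fitting, 40 mm across, 34 mm high, on the bench on the console's -y side; origin at the centre of its underside; bystander
- parts_bin: loose open blue plastic bin, 110 (x) x 75 (y) x 45 mm high, on the bench on the console's +y side; origin at the centre of its underside; bystander
- jig_block: loose dark steel jig block with two jaws, 50 (x) x 35 (y) x 36 mm high, on the bench on the console's -y side; origin at the centre of its underside; bystander

How it is judged (in metres and radians):
On the way, in this order (a step that is already met when the one before it is completed fails the run):
1. the wide rocker is tipped fully on (value of joint fan_rocker above 0.33 rad), for 0.1 s.
2. then the narrow rocker is tipped fully on (value of joint laser_rocker above 0.33 rad), for 0.1 s.
3. then the square start key is pressed home (value of joint start_key above 0.0065 m), for 0.05 s.
4. then the start key is let up again (value of joint start_key below 0.0015 m), for 0.1 s.
At the end, for the whole second after the job is handed in: both rockers at least 0.33 rad over (of 0.4), start key and stop button up (within 1.5 mm), and the four loose things at rest within 12 mm of where they stood (value of joint each of fan_rocker, laser_rocker above 0.33 rad and value of joint each of start_key, stop_button below 0.0015 m and distance of each of brass_ledge, brass_side, parts_bin, jig_block from where it was at the start of the episode below 0.012 m and linear speed of each of brass_ledge, brass_side, parts_bin, jig_block below 0.02 m/s); the robot touches nothing.
It fails at once if the narrow rocker is switched before the wide one is on (value of joint laser_rocker above 0.2 rad and value of joint fan_rocker below 0.31 rad).
It fails at once if the start key is pressed before both rockers are on (value of joint start_key above 0.003 m and value of joint any of laser_rocker, fan_rocker below 0.31 rad).
It fails at once if the mushroom stop button is pressed (value of joint stop_button above 0.002 m).
It fails at once if a loose bystander is lifted, carried or knocked away (12 mm) (distance of any of brass_ledge, brass_side, parts_bin, jig_block from where it was at the start of the episode above 0.012 m).
It also fails if it takes over 38 s, if anything falls off the work surface, if the arm or the gripper's body presses on something with over 40 N, if the wrist force passes 120 N, or if a joint passes its speed limit or range.

### The arm

A 6-joint arm with a two-finger parallel gripper is mounted at the origin on the work surface. World frame = base frame: x ahead of the robot, y to its left, z up, the work surface at z = 0. Lengths are in m, angles in degrees, forces in N, time in s.
With the tool pointing down it reaches from about 0.4 to 0.825 m from the base axis. Payload 7 kg.
Tool frame: the origin (TCP) lies midway between the tips of the shut fingers; the grasp point (between the pads) lies ctrl.grasp_offset behind it (ctrl.grasp_offset is the distance from the TCP to the grasp point, in m); z points along the fingers, y is the line along which they close (so a half turn about z gives the same grasp; the last joint's range is limited). The gripper opens to 88 mm and grips with 3 to 60 N. Pads are 19 mm wide; open, the fingers measure 130 mm over their backs; the gripper's body (78 mm by 193 mm) begins 47 mm behind the grasp point.
Start: joints at [89.215, 20.546, 0.682, 0, -70.136, -16.507], TCP at [0.201, 0.644, 0.227] pointing down, gripper open.
Joint ranges: [-176.03, 176.03], [-82.01, 121.73], [-58.28, 71.71], [-173.87, 95.51], [-174.79, -0.11], [-173.66, 173.66]. Speed limits (degrees/s): [136.94, 136.94, 172.46, 180, 180, 180].

### API

Orientations are given as [roll, pitch, yaw] about the fixed x, y, z axes, in that order (R = Rz(yaw) Ry(pitch) Rx(roll)).
In Python, from plant import ctrl gives the robot as it stands. The module is installed in compiled form; this text tells all that it offers.
- The arm moves only by the tool send_rows, never from a script. Its argument "increments" is a list that holds one entry, the list of rows, each a list of 4 numbers: the shift along the world's x, y, z normalised to -1 to 1, where 1 is 0.2 m, then the turn about the world's z normalised to -1 to 1, where 1 is 1.5 rad. In form: [[[x, y, z, roll], ...]]. A call has 1 to 12 rows; each row is the pose to reach, as a shift and turn from the pose commanded when the call began; what a row does not reach only later rows make up. A row lasts 1/8 s, in which the tool goes at most 62.5 mm and 10.7 degrees, less where a joint would pass 70% of its speed; a pose out of reach is approached as far as the arm can. A call with a number of a shift or a turn outside -1 to 1 is refused whole. A call with a gripper value outside its range is refused whole. "jaw" is the opening, from 0 (shut) to 1 (fully open), set as the call begins (left out, the last holds). The fingers move at their own pace and stop on an object; the grip force is fixed at half the most. Time passes only in rows, so rows that repeat a pose let the fingers close. It gives the time, the measured TCP pose, the force, the opening and the grip force at its end, in the units of the state.
- ctrl.get_obs(): the state, without advancing time (a new reading comes with each control period).
- ctrl.snapshot(name): name is "scene" or "side" or "wrist"; returns the picture (400x640x3 uint8, red, green, blue); there is no depth.
- ctrl.calibration(name): a dict with "mtx" (3x3 intrinsics, pixels), "k1" (the pictures are not rectified: a ray, as slopes to the right and down, at radius r is drawn at 1 + k1 r^2 times it, then the intrinsics apply), "eye" and "attitude" of the camera in the world. Camera axes: x right, y up, looking along -z (the intrinsics and any distortion apply to the point x, -y, -z); pixel columns grow to the right and rows downward; lengths in m; the calibration is good to about 2 mm. A picture is of the moment at which its call begins: read the wrist's pose just before it. calibration takes no time and is no camera call; for the wrist camera it gives the pose at the moment of the call.
- ctrl.close_job(): hands the job in; it is judged then, once.
Trained networks look in the newest picture that a camera, given by its name, has taken for a name from the list of things; names that differ only in an ending like _2 or _b are one class to them, and where a whole thing is asked for, a point or a joint stands for the part that bears it (a point fixed in the world has none). Each returns a list of dicts, best first, with "conf" (0 to 1); they miss things now and then, are a little off and sometimes report something else, mostly with a low value. They report only what shows in the picture. A call takes as long as a camera call.
- ctrl.trace(thing, camera): "mask" (400x640 bool, what is visible of it) and "bbox" ([left, top, right, bottom] in pixels, round what is visible of it).
- ctrl.spot_point(thing, camera): "pixel" ([row, column] in pixels: a listed point, or the origin of a listed thing).
The state is a dict: "clock": time; "joint_pos": joint angles; "qvel": joint speeds; "tau": joint torques, N m; "tool_pos": TCP position; "orientation": TCP orientation; "force": force on the tool from outside, world axes, zero at the start; "moment": the same for the moment, N m; "opening": finger opening in m; "gripper_force": force on a finger pad.
Only numpy, scipy, OpenCV 4.12 (cv2) and the standard library are available. Lean on these libraries where they do the work, as an engineer would, in place of code of your own. Each camera call takes 0.05 s, during which the arm holds its last target. There are 200 camera calls.

## Working session

There is one attempt and no reset: what is moved stays moved. The work goes in short steps, Python scripts to look and compute and a tool call to move; the robot and the scene stay as the last step left them, time stands still between calls to the robot, and variables do not carry over. Pictures are saved under pics/ and viewed, at most 10 in all, crops included, and the job is handed in when it is done.

Besides the shell and the picture viewer there is one more tool, called by a JSON object that holds its "method" and its "body". send_rows: Moves the arm, as the interface text tells. Its arguments: {"type":"object","properties":{"increments":{"type":"array"},"jaw":{"type":"number"}},"required":["increments"]}

```bash
mkdir -p pics
cat > h.py <<'E'
from plant import ctrl
import numpy as np, cv2
from scipy.spatial.transform import Rotation as R
def cal(n):
    c=ctrl.calibration(n); A=np.array(c["attitude"],float)
    if A.shape!=(3,3): A=R.from_euler('xyz',A,degrees=True).as_matrix()
    return np.array(c["mtx"]),c["k1"],np.array(c["eye"]),A
def ray(c,px):
    K,k1,e,A=c; r,cc=px
    d=np.array([(cc-K[0,2])/K[0,0],(r-K[1,2])/K[1,1]]); u=d.copy()
    for _ in range(20): u=d/(1+k1*(u@u))
    return A@np.array([u[0],-u[1],-1])
def onz(c,px,z):
    d=ray(c,px); return c[2]+d*(z-c[2][2])/d[2]
def proj(c,P):
    K,k1,e,A=c; q=A.T@(np.asarray(P)-e); u=np.array([q[0],-q[1]])/-q[2]; u=u*(1+k1*(u@u))
    return np.array([K[1,1]*u[1]+K[1,2],K[0,0]*u[0]+K[0,2]])
E
python3 - <<'E'
from h import *
print(ctrl.calibration("scene")); o=ctrl.get_obs(); print(o["clock"],o["tool_pos"],o["orientation"],ctrl.grasp_offset)
ims=[]
zs={"console":0,"fan_module":.05,"laser_module":.05,"start_module":.05,"stop_module":.05,"fan_rocker_pad":.083,"laser_rocker_pad":.083,"start_key_top":.076,"stop_button_top":.083,"brass_ledge":.05,"parts_bin":0,"jig_block":0,"brass_side":0}
for n in ["scene","side"]:
    im=ctrl.snapshot(n); cv2.imwrite(f"pics/{n}.png",im[...,::-1]); c=cal(n)
    for t,z in zs.items():
        for d in ctrl.spot_point(t,n)[:2]: print(n,t,round(d["conf"],2),np.round(d["pixel"],1),np.round(onz(c,d["pixel"],z),4))
E
```

```text
{'mtx': array([[378.44869939,   0.        , 320.09370017],
       [  0.        , 378.44869939, 193.33389191],
       [  0.        ,   0.        ,   1.        ]]), 'k1': 0.006981310128584333, 'eye': array([0.91704865, 0.50929855, 0.6414231 ]), 'attitude': array([ 4.74142543e+01, -1.07135016e-01,  1.41280010e+02])}
0.0 [0.20050607 0.64402102 0.22561006] [ 1.79903559e+02 -9.37681493e-03 -1.72986704e+01] 0.0188
scene console 0.6 [250.8 340.7] [0.5591 0.1356 0.    ]
scene console 0.17 [331.7 382.6] [0.6212 0.3211 0.    ]
scene fan_module 0.79 [242.4 307.1] [0.626 0.106 0.05 ]
scene laser_module 0.95 [217.2 342.5] [0.5235 0.0976 0.05  ]
scene start_module 0.71 [244.4 369.2] [0.5315 0.1882 0.05  ]
scene start_module 0.57 [332.3 381.2] [0.6468 0.3351 0.05  ]
scene fan_rocker_pad 0.93 [236.4 291.7] [0.6564 0.0979 0.083 ]
scene laser_rocker_pad 0.61 [330.1 381.4] [0.659  0.3424 0.083 ]
scene laser_rocker_pad 0.56 [209.2 331.6] [0.548 0.089 0.083]
scene start_key_top 0.61 [238.1 370.4] [0.5354 0.1924 0.076 ]
scene stop_button_top 0.94 [252.9 329.7] [0.6247 0.1749 0.083 ]
scene brass_ledge 0.65 
[... 645 characters left out ...]
.65 [177.4 362.5] [0.6364 0.1895 0.05  ]
side stop_module 0.26 [178.5 321. ] [0.5405 0.1987 0.05  ]
side fan_rocker_pad 0.75 [184.1 377.2] [0.6455 0.0919 0.083 ]
side laser_rocker_pad 0.76 [187.8 334.1] [0.5553 0.0895 0.083 ]
side laser_rocker_pad 0.53 [181.2 321.4] [0.533  0.1223 0.083 ]
side start_key_top 0.69 [167.6 322.4] [0.5446 0.2022 0.076 ]
side stop_button_top 0.56 [165.5 360.9] [0.6305 0.1849 0.083 ]
side brass_ledge 0.58 [185.9 286.5] [0.4595 0.1745 0.05  ]
side parts_bin 0.86 [172.3 344.7] [0.6176 0.3218 0.    ]
side parts_bin 0.62 [207.9 334.2] [0.5636 0.1458 0.    ]
side jig_block 0.62 [249.9 299.4] [0.4743 0.0014 0.    ]
side jig_block 0.35 [167.3 321. ] [0.5586 0.3623 0.    ]
```

View pics/scene.png

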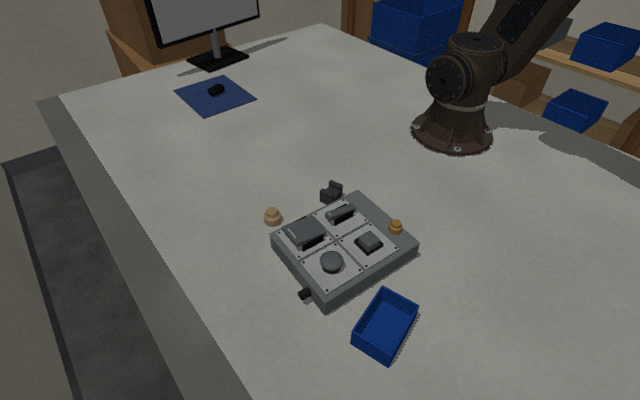

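View pics/side.png

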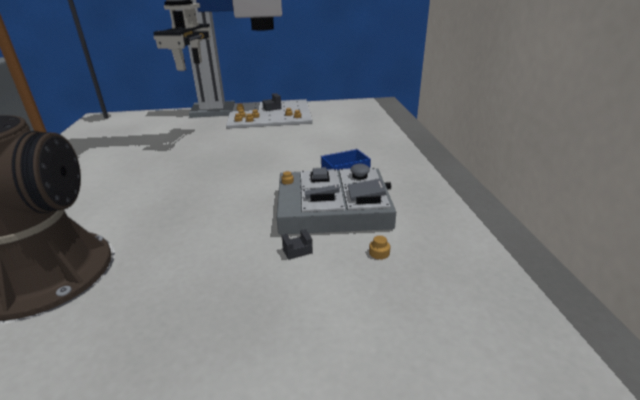

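{"method": "send_rows", "body": {"increments": [[[0.6, -0.85, 0.2, 0], [0.6, -0.85, 0.2, 0], [0.6, -0.85, 0.2, 0], [0.6, -0.85, 0.2, 0]]], "jaw": 0}}

```text
clock: 1.9
tool_pos: [0.3221, 0.4723, 0.268]
orientation: [-179.9, -0.0, -17.4]
force: [-1.0, 0.9, 0.1]
opening: 0.0535
gripper_force: 0.0
```

{"method": "send_rows", "body": {"increments": [[[0.6, -0.85, 0.2, 0], [0.6, -0.85, 0.2, 0], [0.6, -0.85, 0.2, 0], [0.6, -0.85, 0.2, 0]]]}}

```text
clock: 2.4
tool_pos: [0.442, 0.3025, 0.3076]
orientation: [-179.9, -0.0, -17.4]
force: [-0.4, 0.1, 0.1]
opening: 0.013
gripper_force: 0.0
```

{"method": "send_rows", "body": {"increments": [[[0.4, -0.8, 0, 0], [0.4, -0.8, 0, 0], [0.4, -0.8, 0, 0], [0.4, -0.8, 0, 0], [0.4, -0.8, 0, 0]]]}}

```text
clock: 3.02
tool_pos: [0.5207, 0.1445, 0.3064]
orientation: [180.0, 0.0, -17.3]
force: [0.6, 0.4, 0.2]
opening: 0.0004
gripper_force: 0.0
```

```bash
cat > look.py <<'E'
from h import *
import sys
zs={"fan_module":.05,"laser_module":.05,"start_module":.05,"stop_module":.05,"fan_rocker_pad":.083,"laser_rocker_pad":.083,"start_key_top":.076,"stop_button_top":.083,"brass_ledge":.05}
o=ctrl.get_obs(); print(o["clock"],o["tool_pos"],o["orientation"],o["force"],o["opening"])
c=cal("wrist"); print(c[2],c[3])
im=ctrl.snapshot("wrist"); cv2.imwrite(f"pics/{sys.argv[1]}.png",im[...,::-1])
for t,z in zs.items():
    for d in ctrl.spot_point(t,"wrist")[:1]: print(t,round(d["conf"],2),np.round(d["pixel"],1),np.round(onz(c,d["pixel"],z),4))
E
python3 look.py w1
```

```text
3.025 [0.52071807 0.14448792 0.30636272] [ 1.79997997e+02  1.64420564e-02 -1.73440173e+01] [0.58258327 0.44953004 0.15385499] 0.00043322340559549404
[0.59486778 0.12077008 0.46464605] [[-2.97272149e-01  9.14609624e-01  2.74077553e-01]
 [-9.54792669e-01 -2.84904791e-01 -8.48541028e-02]
 [ 4.77628948e-04 -2.86912000e-01  9.57956824e-01]]
fan_module 0.82 [ 76.6 335.2] [0.6209 0.0902 0.05  ]
start_module 0.61 [163.7 282. ] [0.5358 0.191  0.05  ]
stop_module 0.87 [ 94.5 265.4] [0.6269 0.1818 0.05  ]
fan_rocker_pad 0.87 [ 46.9 329.1] [0.6512 0.0904 0.083 ]
laser_rocker_pad 0.89 [127.1 347.1] [0.5595 0.0951 0.083 ]
start_key_top 0.73 [ 76.3 334.3] [0.6199 0.0931 0.076 ]
stop_button_top 0.57 [ 92.1 259.4] [0.629  0.1827 0.083 ]
brass_ledge 0.6 [212.8 297.3] [0.4621 0.1935 0.05  ]
```

View pics/w1.png

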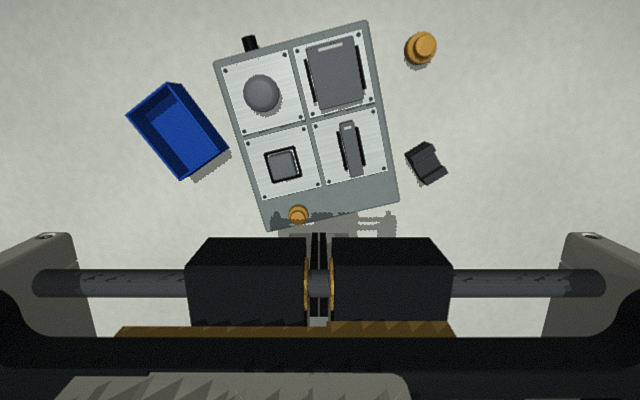

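Run:
```python
from h import *
c=cal("wrist")
for n,p,z in [("TL",(62,214),.05),("TR",(20,367),.05),("BR",(200,399),.05),("BL",(231,270),.05),("seam",(119,308),.053),("fan line",(45,329),.086),("laser line",(126,347),.086),("key",(164,283),.076),("stop",(93,261),.083)]:
    print(n,np.round(onz(c,p,z),4))
P=[onz(c,p,.05)[:2] for p in [(62,214),(20,367),(200,399),(231,270)]]
for a,b in [(3,0),(2,1),(1,0),(2,3)]: d=P[b]-P[a]; print(np.degrees(np.arctan2(d[1],d[0])),np.linalg.norm(d))
# pixel fit of grid
from scipy.optimize import least_squares
obs=[((76.6,335.2),(46,-46,0)),((163.7,282),(-46,46,0)),((94.5,265.4),(46,46,0)),((46.9,329.1),(74,-46,33)),((127.1,347.1),(-18,-46,33)),((164,283),(-46,46,26)),((93,261),(46,46,33)),((119,308),(0,0,4)),]
def f(v):
    r=[]
    for px,q in obs:
        q=np.array(q)/1e3; P=np.r_[v[:2]+R.from_rotvec([0,0,v[2]]).as_matrix()[:2,:2]@q[:2],.05+q[2]]
        r+=list(proj(c,P)-px)
    return np.array(r)
s=least_squares(f,[.58,.14,0],loss='soft_l1'); v=s.x; print(v[:2],np.degrees(v[2])); print(np.round(f(v).reshape(-1,2),1))
M=R.from_rotvec([0,0,v[2]]).as_matrix()[:2,:2]
for n,q in dict(fanpad=(74,-46),laspad=(-18,-46),key=(-46,46),stop=(46,46)).items(): print(n,np.round(v[:2]+M@np.array(q)/1e3,4))
```

```text
TL [0.6821 0.2304 0.05  ]
TR [0.6709 0.0361 0.05  ]
BR [0.4375 0.0503 0.05  ]
BL [0.4469 0.2407 0.05  ]
seam [0.5816 0.1393 0.053 ]
fan line [0.6526 0.0907 0.086 ]
laser line [0.561  0.0954 0.086 ]
key [0.5385 0.1859 0.076 ]
stop [0.6273 0.1818 0.083 ]
-2.510632026614699 0.2354599038443884
-3.478192104032748 0.23386186402331297
86.70049963349369 0.1945942058590419
87.17444727526437 0.19062957817936263
[0.57929894 0.13960796] -3.185763919037896
[[-1.3 -0.7]
 [-1.   2.2]
 [-0.6 -0.8]
 [ 0.1  1.3]
 [ 0.3  0.8]
 [ 2.4 -0.9]
 [-0.1 -1. ]
 [ 1.9  0.3]]
fanpad [0.6506 0.0896]
laspad [0.5588 0.0947]
key [0.5359 0.1881]
stop [0.6278 0.183 ]
```

{"method": "send_rows", "body": {"increments": [[[0.65, -0.275, 0, 0.164], [0.65, -0.275, -0.3, 0.164], [0.65, -0.275, -0.6, 0.164], [0.65, -0.275, -0.85, 0.164], [0.65, -0.275, -1, 0.164], [0.65, -0.275, -1, 0.164], [0.65, -0.275, -1, 0.164]]]}}

```text
clock: 4.4
tool_pos: [0.6519, 0.0899, 0.1085]
orientation: [-180.0, -0.1, -3.2]
force: [-0.6, 0.1, 0.7]
opening: 0.0001
gripper_force: 0.0
```

```bash
python3 look.py w2
```

```text
4.4 [0.65186067 0.08988007 0.10854694] [-1.79982553e+02 -1.30456402e-01 -3.15166657e+00] [-0.56528871  0.07655874  0.67850689] 8.931330222368406e-05
[0.72903283 0.08505502 0.26705387] [[-5.41701352e-02  9.57255185e-01  2.84126922e-01]
 [-9.98531686e-01 -5.20056997e-02 -1.51617832e-02]
 [ 2.62523809e-04 -2.84531050e-01  9.58666789e-01]]
fan_module 0.83 [248.5 317. ] [0.6228 0.0918 0.05  ]
stop_module 0.89 [251.3 201.2] [0.6253 0.1821 0.05  ]
fan_rocker_pad 0.72 [234.6 319.2] [0.6488 0.0888 0.083 ]
start_key_top 0.19 [239.6  77.4] [0.6509 0.2533 0.076 ]
stop_button_top 0.75 [268.4 180.2] [0.6292 0.1835 0.083 ]
brass_ledge 0.23 [249.9 198.4] [0.6266 0.184  0.05  ]
```

View pics/w2.png

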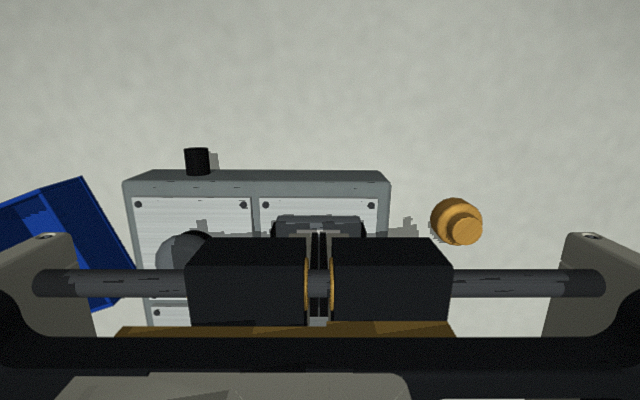

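{"method": "send_rows", "body": {"increments": [[[0, 0, -0.08, 0], [0, 0, -0.1, 0], [0, 0, -0.115, 0], [0, 0, -0.13, 0], [0, 0, -0.145, 0], [0, 0, -0.155, 0], [0, 0, -0.155, 0]]]}}

```text
clock: 5.78
tool_pos: [0.6513, 0.0896, 0.0759]
orientation: [-180.0, -0.1, -3.2]
force: [2.2, -1.8, 1.8]
opening: 0.0007
gripper_force: 1.3
```

{"method": "send_rows", "body": {"increments": [[[0, 0, -0.01, 0], [0, 0, -0.015, 0], [0, 0, -0.015, 0]]]}}

```text
clock: 6.15
tool_pos: [0.6516, 0.0896, 0.0738]
orientation: [-180.0, -0.1, -3.2]
force: [1.4, -1.4, 9.4]
opening: 0.0004
gripper_force: 4.5
```

{"method": "send_rows", "body": {"increments": [[[0, 0, -0.01, 0], [0, 0, -0.01, 0], [0, 0, -0.01, 0]]]}}

```text
clock: 6.52
tool_pos: [0.6518, 0.0896, 0.0734]
orientation: [-180.0, -0.2, -3.1]
force: [-3.1, -1.4, 19.4]
opening: 0.0003
gripper_force: 9.2
```

{"method": "send_rows", "body": {"increments": [[[0, 0, 0.13, 0], [0, 0, 0.28, 0], [-0.2, 0.01, 0.28, 0], [-0.46, 0.025, 0.28, 0], [-0.46, 0.025, 0.28, 0], [-0.46, 0.025, 0.17, 0], [-0.46, 0.025, 0.13, 0], [-0.46, 0.025, 0.13, 0]]]}}

```text
clock: 7.52
tool_pos: [0.5583, 0.0943, 0.0957]
orientation: [179.9, 0.1, -3.2]
force: [0.0, 0.5, 0.2]
opening: 0.0005
gripper_force: 0.0
```

```bash
python3 look.py w3;  python3 - <<'E'
from h import *
im=ctrl.snapshot("scene"); a=cv2.resize(im[170:300,240:440],(800,520),interpolation=cv2.INTER_CUBIC); cv2.imwrite("pics/s3.png",a[...,::-1])
E
```

```text
7.525 [0.55829046 0.09428076 0.09566215] [ 1.79943409e+02  1.09795481e-01 -3.20943501e+00] [0.00962888 0.45815109 0.20904972] 0.00046552383644355875
[0.63611306 0.08954609 0.25382123] [[-0.05510807  0.95596708  0.28825345]
 [-0.99847911 -0.05322552 -0.01437072]
 [ 0.00160451 -0.28860698  0.95744631]]
fan_module 0.9 [125.6 316.7] [0.6228 0.0911 0.05  ]
laser_module 0.73 [250.6 315. ] [0.5337 0.0974 0.05  ]
start_module 0.83 [255.  192.4] [0.5351 0.1876 0.05  ]
stop_module 0.6 [126.6 175.9] [0.6273 0.1823 0.05  ]
fan_rocker_pad 0.71 [128.3 174. ] [0.6279 0.1685 0.083 ]
laser_rocker_pad 0.93 [239.6 315.3] [0.5576 0.0955 0.083 ]
start_key_top 0.74 [268.5 173.9] [0.539  0.1888 0.076 ]
stop_button_top 0.8 [131.  147.8] [0.6272 0.1831 0.083 ]
brass_ledge 0.69 [ 75.7 317.6] [0.653  0.0888 0.05  ]
```

View pics/w3.png

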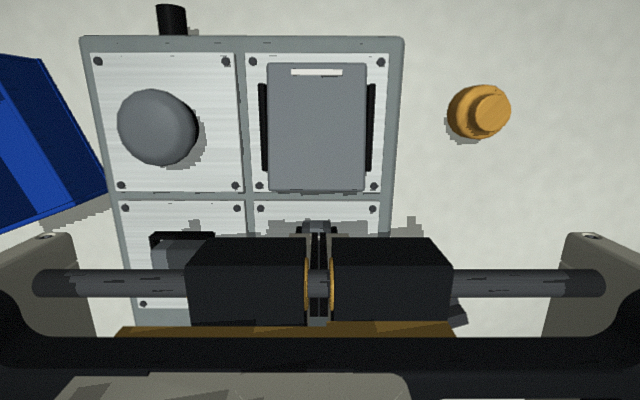

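View pics/s3.png

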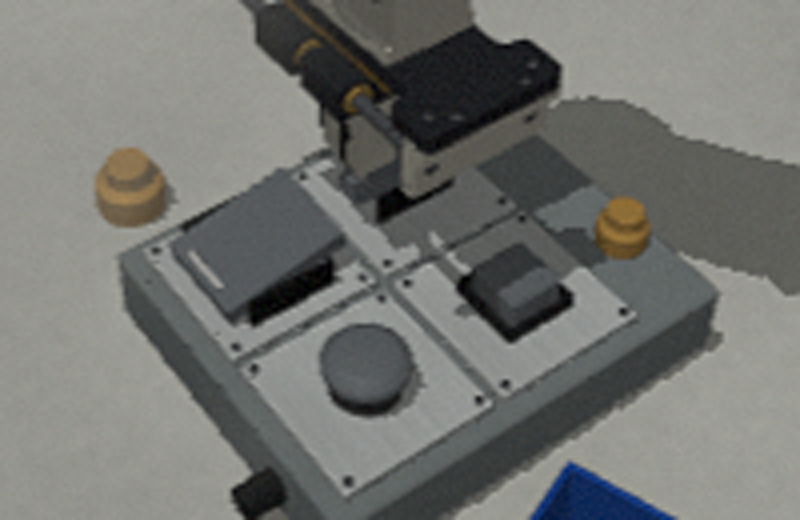

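{"method": "send_rows", "body": {"increments": [[[0, 0, -0.04, 0], [0, 0, -0.06, 0], [0, 0, -0.08, 0], [0, 0, -0.095, 0], [0, 0, -0.11, 0], [0, 0, -0.12, 0], [0, 0, -0.12, 0]]]}}

```text
clock: 8.95
tool_pos: [0.5599, 0.0947, 0.0737]
orientation: [-180.0, -0.1, -3.2]
force: [2.7, -2.2, 9.9]
opening: 0.0004
gripper_force: 4.9
```

{"method": "send_rows", "body": {"increments": [[[0, 0, -0.01, 0], [0, 0, -0.01, 0], [0, 0, -0.01, 0]]]}}

```text
clock: 9.32
tool_pos: [0.5601, 0.0947, 0.0733]
orientation: [-180.0, -0.2, -3.1]
force: [-2.3, -1.9, 22.2]
opening: 0.0003
gripper_force: 10.8
```

{"method": "send_rows", "body": {"increments": [[[0, 0, 0.13, 0], [0, 0, 0.28, 0], [-0.05, 0.2, 0.28, 0], [-0.115, 0.465, 0.28, 0], [-0.115, 0.465, 0.28, 0], [-0.115, 0.465, 0.17, 0], [-0.115, 0.465, 0.12, 0], [-0.115, 0.465, 0.12, 0]]]}}

```text
clock: 10.32
tool_pos: [0.5349, 0.1865, 0.0935]
orientation: [179.9, 0.1, -3.2]
force: [1.1, 0.5, 0.6]
opening: 0.0005
gripper_force: 0.0
```

```bash
python3 look.py w4;  python3 - <<'E'
from h import *
im=ctrl.snapshot("scene"); a=cv2.resize(im[170:300,240:440],(800,520),interpolation=cv2.INTER_CUBIC); cv2.imwrite("pics/s4.png",a[...,::-1])
E
```

```text
10.325 [0.53489445 0.18654398 0.09350378] [ 1.79906206e+02  1.26984514e-01 -3.23747655e+00] [1.14595006 0.477455   0.64090951] 0.0005270989318527645
[0.61277152 0.18185717 0.2516319 ] [[-0.05559925  0.95584385  0.2885676 ]
 [-0.99845061 -0.05388031 -0.01390296]
 [ 0.00225905 -0.28889349  0.95735858]]
fan_module 0.81 [ 78.5 462.6] [0.6229 0.0918 0.05  ]
laser_module 0.61 [215.8 447.1] [0.5329 0.0956 0.05  ]
start_module 0.98 [216.3 313.1] [0.5378 0.1893 0.05  ]
stop_module 0.97 [ 78.4 313.6] [0.6279 0.1835 0.05  ]
fan_rocker_pad 0.61 [187.4 464.9] [0.5627 0.1007 0.083 ]
laser_rocker_pad 0.69 [190.  464.9] [0.5612 0.1006 0.083 ]
start_key_top 0.74 [229.9 311. ] [0.5387 0.1902 0.076 ]
stop_button_top 0.57 [ 74.6 313.6] [0.6273 0.1831 0.083 ]
brass_ledge 0.58 [307.1 317.3] [0.4633 0.1906 0.05  ]
```

View pics/w4.png

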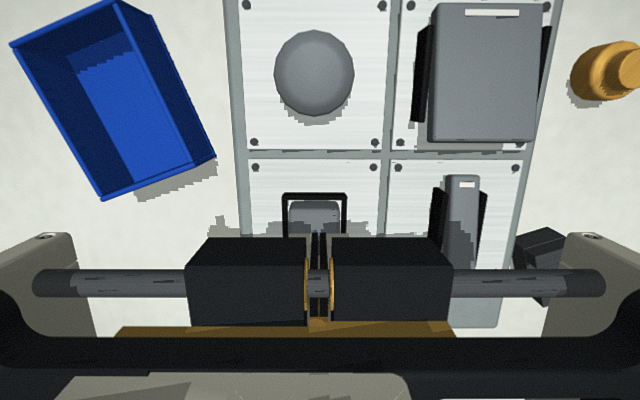

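View pics/s4.png

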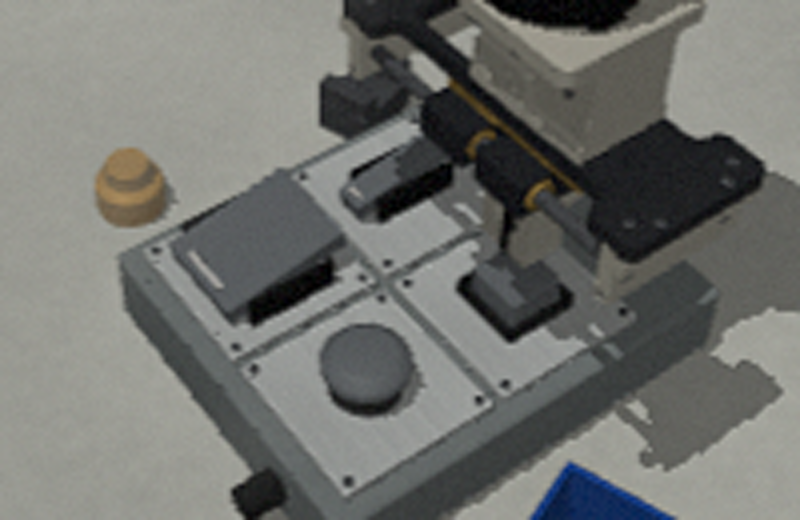

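{"method": "send_rows", "body": {"increments": [[[0.01, 0.01, -0.05, 0], [0.01, 0.01, -0.08, 0], [0.01, 0.01, -0.1, 0], [0.01, 0.01, -0.12, 0], [0.01, 0.01, -0.13, 0], [0.01, 0.01, -0.13, 0]]]}}

```text
clock: 11.62
tool_pos: [0.5374, 0.1893, 0.0686]
orientation: [180.0, 0.0, -3.2]
force: [-3.1, -0.3, 4.8]
opening: 0.0005
gripper_force: 2.3
```

{"method": "send_rows", "body": {"increments": [[[0, 0, -0.01, 0], [0, 0, -0.015, 0], [0, 0, -0.015, 0], [0, 0, -0.015, 0]]]}}

```text
clock: 12.12
tool_pos: [0.5376, 0.1894, 0.068]
orientation: [-180.0, -0.1, -3.2]
force: [-10.0, -1.0, 23.4]
opening: 0.0007
gripper_force: 11.9
```

{"method": "send_rows", "body": {"increments": [[[0, 0, 0.1, 0], [0, 0, 0.25, 0], [0, 0, 0.5, 0], [0, 0, 0.75, 0], [0, 0, 0.75, 0], [0, 0, 0.75, 0], [0, 0, 0.75, 0], [0, 0, 0.75, 0]]]}}

```text
clock: 13.12
tool_pos: [0.5373, 0.1892, 0.2145]
orientation: [179.9, 0.1, -3.2]
force: [-0.3, 0.2, -0.6]
opening: 0.0007
gripper_force: 0.0
```

```bash
python3 look.py w5
```

```text
13.125 [0.5373111  0.18922123 0.21446177] [ 1.79929448e+02  8.19295049e-02 -3.19676412e+00] [-0.25002096  0.23210194 -0.56705956] 0.0006783016663063385
[0.61507985 0.18453707 0.37264018] [[-0.05495537  0.95610958  0.28780963]
 [-0.99848712 -0.05315324 -0.01407842]
 [ 0.0018375  -0.28814789  0.95758416]]
fan_module 0.96 [ 92.5 409.8] [0.6213 0.0923 0.05  ]
laser_module 0.61 [177.3 403.2] [0.5347 0.0969 0.05  ]
start_module 0.74 [180.7 319.9] [0.5359 0.1867 0.05  ]
stop_module 0.63 [ 90.  318.8] [0.6285 0.1828 0.05  ]
fan_rocker_pad 0.65 [ 54.1 420.5] [0.6518 0.0934 0.083 ]
laser_rocker_pad 0.71 [158. 412.] [0.5613 0.0979 0.083 ]
stop_button_top 0.74 [ 88.4 322. ] [0.6284 0.1801 0.083 ]
brass_ledge 0.44 [241.4 320.3] [0.4644 0.1901 0.05  ]
```

View pics/w5.png

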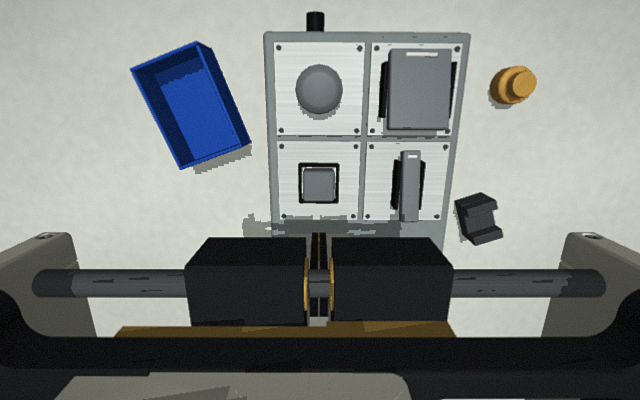

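The picture shows both rockers tipped on (wide at row 90, col 418; narrow at row 185, col 409). The start key is up at (184, 319), and the hand is clear of everything.

```bash
python3 -c "
from plant import ctrl
print(ctrl.close_job())"
```

```text
the job is handed in; nothing more can be done
None
```

I handed the job in at about 13 s. The wide rocker, then the narrow rocker, then the start key were each pressed to their stops in that order; the last picture shows both rockers on, the key back up and the hand clear. The stop button was not pressed, nothing loose looked moved, and no verdict came back.

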